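Pack the tiler's kit tray

ROBOT

A 7-joint arm with a two-finger parallel gripper is mounted at the origin on the work surface. World frame = base frame: x ahead of the robot, y to its left, z up, the work surface at z = 0. Lengths are in m, angles in rad, forces in N, time in s.
With the tool pointing down it reaches from about 0.4 to 0.875 m from the base axis. Payload 19.3 kg.
Tool frame: the origin (TCP) lies at the very end of the fingers, on their centre line; the grasp point (between the pads) lies bot.pinch_z behind it (bot.pinch_z is the distance from the TCP to the grasp point, in m); z points along the fingers, y is the line along which they close (so a half turn about z gives the same grasp; the last joint's range is limited). The gripper opens to 85 mm and grips with 20 to 120 N. Pads are 22 mm wide; open, the fingers measure 114 mm over their backs; the gripper's body (76 mm by 85 mm) begins 54 mm behind the grasp point. The pads swing forward as they close: fully open they stand 13 mm farther back than shut.
Start: joints at [-1.373, 0.521, -0.036, 1.599, 0.021, 1.021, -0.113], TCP at [0.165, 0.603, 0.231] pointing down, gripper open.
Joint ranges: [-2.91, 2.91], [-0.3, 2.13], [-1.5, 1.42], [0.17, 2.43], [-1.26, 4.41], [0.16, 1.93], [-2.52, 2.52]. Speed limits (rad/s): [1.89, 1.89, 2.39, 2.39, 3.01, 3.01, 3.01].

INTERFACE

Orientations are given as [roll, pitch, yaw] about the fixed x, y, z axes, in that order (R = Rz(yaw) Ry(pitch) Rx(roll)).
In Python, from workcell import bot, grab_frame, ticket gives the robot as it stands.
- The arm moves only by the tool arm_command, never from a script. Its argument "commands" is a list of rows, each a list of 3 entries, a list of its own where there are three numbers: the shift along the world's x, y, z in mm, then the turn about the world's z in rad, then the gripper command: -1 is fully open, 1 is shut, values between are in proportion. In form: [[[tx, ty, tz], roll, fingers], ...]. A call has 1 to 20 rows; each row shifts and turns the commanded pose from where the row before left it; what a row does not reach is not made up. A row lasts 1/10 s, in which the tool goes at most 50 mm and 8.59 degrees, less where a joint would pass 70% of its speed; a pose out of reach is approached as far as the arm can. A call with a gripper value outside its range is refused whole. The fingers move at their own pace and stop on an object; "newtons" is the grip in N (left out, the last holds). Time passes only in rows, so rows that do not move let the fingers close. It gives the time, the measured TCP pose, the force, the opening and the grip force at its end, in the units of the state.
- bot.observe(): the state, without advancing time (a new reading comes with each control period).
- grab_frame(name): name is "scene" or "top"; returns a dict with "image" (384x512x3 uint8, red, green, blue), "vertical_fov" (degrees; the focal length in pixels is half the picture's height over the tangent of half this angle, whatever the lens; pixels are square), "cx", "cy" (the principal point, pixels), "R" (3x3) and "t" (3): a world point X has camera coordinates R X + t. Camera axes: x right, y down, z forward; pixel columns grow to the right and rows downward; lengths in m; the calibration is good to about 2 mm. A picture is of the moment at which its call begins. There is no depth.
- ticket.job_done(): hands the job in; it is judged then, once.
The state is a dict: "clock": time; "qpos": joint angles; "qd": joint speeds; "joint_efforts": joint torques, N m; "position": TCP position; "tool_rot": TCP orientation; "force": force on the tool from outside, world axes, zero at the start; "moment": the same for the moment, N m; "grip_width": finger opening in m; "finger_force": force on a finger pad.
Only numpy, scipy, OpenCV 4.12 (cv2) and the standard library are available. Lean on these libraries where they do the work, as an engineer would, in place of code of your own. Each camera call takes 0.05 s, during which the arm holds its last target. There are 200 camera calls.

TASK

Pack up the tiler's kit tray: the tile pack and the cardboard carton have slid about in its narrow lane, so push them along the lane, without lifting them out, to clear one space for the rest, and gently lower the round pigment jar and the blue can into it without dropping them. At the end all four stand upright in a row, flat on the lane's floor; leave the trowel, the bucket and the loose tiles where they are.

Things in the scene. Friction and masses are not known exactly. Their poses are not given: they have to be found in the camera images.
- lane (a point): centre of the floor of the tray's narrow lane, 8 mm above the table; x runs along the lane, y across it, z up. The lane is 208 mm long (end walls' inner faces at x = -104 and +104 mm), 68 mm wide (side walls at y = -34 and +34 mm) and 52 mm deep, open on top; walls are 9 mm thick, their rim 60 mm above the table
- tray: plywood kit tray, 226 x 179 mm, that stands fast on the table; origin on the table under the centre of its narrow lane, axes as the lane's. On the lane's -y side, behind a 9 mm wall, is a second lane 84 mm wide with a red and black grout float in it, all below the rim; nothing is packed there
- tilepack_mid (a point): centre (24.5 mm above its underside) of a banded pack of small white, blue and terracotta tiles, 0.36 kg, loose in the lane, on the -x half. 50 mm along its x (along the lane), 64 mm along its y (across the lane), 49 mm high, so its top is 3 mm below the rim. 14 to 28 mm short of the lane's -x end at the start. It slides when pushed low down
- carton_mid (a point): centre (24 mm above its underside) of a brown cardboard carton of spacers with a broad green band, 0.22 kg, loose in the lane, on the +x half. 42 mm along its x (along the lane), 64 mm along its y (across the lane), 48 mm high. 14 to 28 mm short of the lane's +x end at the start. It slides when pushed low down
- jar_mid (a point): centre of the round pigment jar, terracotta with a paper label and green screw lid, standing upright on the table: 60 mm diameter, 100 mm high, 0.4 kg; this point is 50 mm above its underside
- can_mid (a point): centre of the blue rectangular can with a black lid and pale label, standing upright on the table: 46 mm along its x, 60 mm along its y, 100 mm high, 0.3 kg; this point is 50 mm above its underside. With its 60 mm side across the lane and all four things in the row, about 10 mm of the lane's length is left over
- trowel: notched steel trowel with a red handle lying on the table, blade 130 x 280 mm, 60 mm high; origin under the blade's centre, the handle along its y. To be left alone
- bucket: small white open plastic bucket, 150 mm wide, 135 mm high, origin under its centre. To be left alone
- tiles: stack of three loose 98 mm square tiles, blue on top of white, 24 mm high, origin under its centre. To be left alone
Not all that is in view belongs to the job. Several things look just like the part that bears can_mid: the one meant starts farthest from the robot's base. Leave any red look-alike of the part that bears jar_mid alone.

How it is judged:
By the outcome, as a careful person would: the job done as asked, in the order asked, and still so for the second after the job is handed in, with the robot touching nothing.
It also fails if it takes over 72 s, if anything falls off the work surface, if the arm or the gripper's body presses on something with over 40 N, if the wrist force passes 120 N, or if a joint passes its speed limit or range.

## Working session

There is one attempt and no reset: what is moved stays moved. The work goes in short steps, Python scripts to look and compute and a tool call to move; the robot and the scene stay as the last step left them, time stands still between calls to the robot, and variables do not carry over. Pictures are saved under pics/ and viewed, at most 10 in all, crops included, and the job is handed in when it is done.

Besides the shell and the picture viewer there is one more tool, called after "Request:" as a command line: name --argument value ..., lists and objects as JSON in quotes. arm_command: Moves the arm, as the interface text tells. Its arguments: {"type":"object","properties":{"commands":{"type":"array"},"newtons":{"type":"number"}},"required":["commands"]}

```bash
mkdir -p pics; cat > h.py <<'E'
import numpy as np, cv2
from workcell import bot, grab_frame, ticket
def cam(n):
    f=grab_frame(n); f['f']=f['image'].shape[0]/2/np.tan(np.radians(f['vertical_fov'])/2); return f
def ray(f,u,v,z):
    R,t=np.array(f['R']),np.array(f['t']); c=-R.T@t
    d=R.T@np.array([(u-f['cx'])/f['f'],(v-f['cy'])/f['f'],1]); return c+d*(z-c[2])/d[2]
def proj(f,X):
    p=np.array(f['R'])@np.array(X)+np.array(f['t']); return p[:2]/p[2]*f['f']+[f['cx'],f['cy']]
def save(im,name): cv2.imwrite('pics/'+name,cv2.cvtColor(im,cv2.COLOR_RGB2BGR))
E
python3 - <<'E'
from h import *
for n in ('top','scene'):
    f=cam(n); np.save(n+'.npy',f,allow_pickle=True); save(cv2.resize(f['image'],(800,600),interpolation=cv2.INTER_CUBIC),n+'0.png')
    R=np.array(f['R']);print(n,f['f'],f['cx'],f['cy'],-R.T@np.array(f['t']),R.round(2).tolist())
s=bot.observe();print(bot.pinch_z,s['position'],s['tool_rot'],s['grip_width'],s['clock'])
E
```

```text
top 470.3553586837845 263.3175902607284 176.55319112258505 [ 0.38781026 -0.09937013  1.52131792] [[0.03, -1.0, -0.0], [-0.99, -0.03, -0.11], [0.11, 0.0, -0.99]]
scene 458.94308832369325 258.76531476192747 182.39796877459275 [ 1.27059162 -0.29224634  1.34331704] [[0.26, 0.97, 0.0], [0.84, -0.22, -0.5], [-0.48, 0.13, -0.87]]
0.0187 [0.16533389 0.60244868 0.2307977 ] [-3.14061160e+00  6.15325473e-05  2.87379106e+00] 0.0852518034844343 0.1
```

View pics/top0.png

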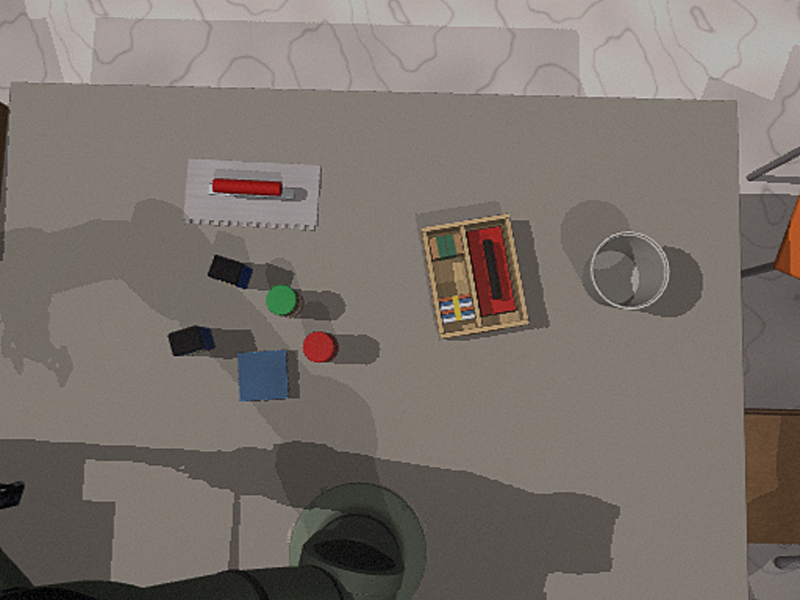

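View pics/scene0.png

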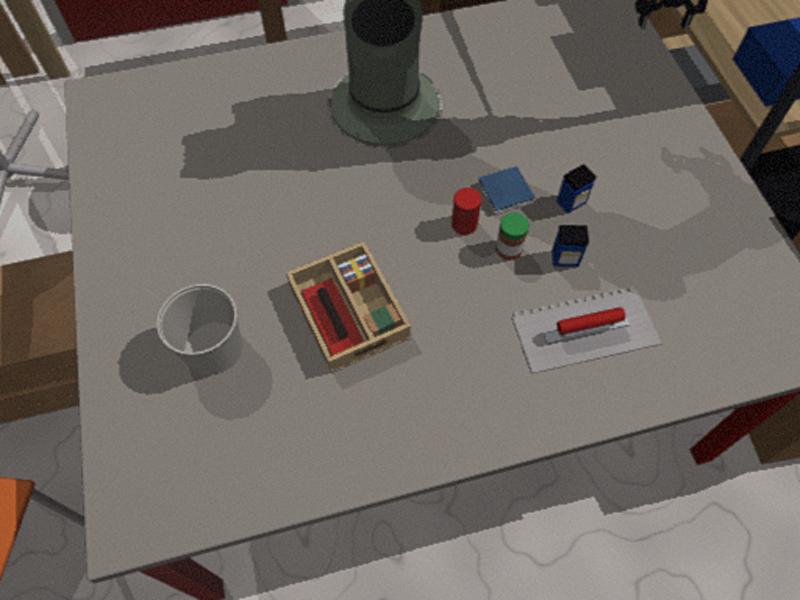

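The top view (800x600) shows two cans at (230,271) and (191,340), the jar's green lid at (282,300), a red look-alike at (319,347), and the tray at (475,277). In the tray the tile pack is at (457,308) and the carton at (445,246). Next I measure these.

```bash
cat > m.py <<'E'
from h import *
f=np.load('top.npy',allow_pickle=True).item(); g=np.load('scene.npy',allow_pickle=True).item()
def seg(f,mask,box):
    m=np.zeros(mask.shape,np.uint8);x0,y0,x1,y1=box;m[y0:y1,x0:x1]=mask[y0:y1,x0:x1]
    n,l,s,c=cv2.connectedComponentsWithStats(m); i=1+np.argmax(s[1:,4]); return max(cv2.findContours((l==i).astype(np.uint8),0,1)[0],key=len)[:,0],s[i,4]
def rect(f,c,z):
    p=np.array([ray(f,u,v,z)[:2] for u,v in c]); r=cv2.minAreaRect((p*1000).astype(np.float32)); return np.round(r[0],1),np.round(r[1],1),round(r[2],1)
for nm,f,boxes in (('top',f,dict(A=(130,160,163,187),B=(105,205,140,230),G=(165,178,200,205),Rd=(190,208,220,236))),('scene',g,dict(A=(350,140,380,160),B=(355,102,385,122),G=(315,132,340,155),Rd=(285,118,312,140)))):
    hsv=cv2.cvtColor(f['image'],cv2.COLOR_RGB2HSV);H,S,V=cv2.split(hsv); rgb=f['image'].astype(int)
    mk=dict(A=rgb.max(2)<45,B=rgb.max(2)<45,G=(H>45)&(H<80)&(S>120),Rd=((H<8)|(H>172))&(S>140))
    for k,b in boxes.items():
        c,a=seg(f,mk[k].astype(np.uint8),b); r=rect(f,c,.1); print(nm,k,a,cv2.boundingRect(c),*r,'dist',np.hypot(*r[0]).round(0))
    f['name']=nm
f=np.load('top.npy',allow_pickle=True).item()
a=cv2.resize(f['image'][130:222,262:345],None,fx=6,fy=6,interpolation=cv2.INTER_CUBIC)
b=cv2.resize(f['image'][155:245,100:220],None,fx=2.4,fy=6/90*92*.4,interpolation=cv2.INTER_CUBIC)
c=np.zeros((a.shape[0],a.shape[1]+b.shape[1],3),np.uint8);c[:,:a.shape[1]]=a;c[:b.shape[0],a.shape[1]:]=b
save(c,'crop1.png');print(c.shape)
E
python3 m.py
```

```text
top A 293 (133, 163, 24, 20) [548.2 266.7] [65.  43.8] 74.5 dist 610.0
top B 378 (108, 209, 30, 19) [411.1 326.9] [48.6 83.6] 12.9 dist 525.0
top G 291 (170, 182, 20, 20) [493.6 157.4] [56.1 56.5] 28.4 dist 518.0
top Rd 324 (194, 212, 21, 20) [404.9  80. ] [57.2 60.1] 2.5 dist 413.0
scene A 236 (356, 144, 21, 14) [554.9 264.7] [64.7 50.3] 69.7 dist 615.0
scene B 196 (361, 106, 20, 16) [416.8 335.8] [45.8 62.8] 18.4 dist 535.0
scene G 236 (321, 136, 17, 18) [501.9 156.1] [52.6 67.8] 70.1 dist 526.0
scene Rd 305 (290, 120, 18, 20) [418.8  77.8] [56.5 80.6] 71.9 dist 426.0
(552, 786, 3)
```

View pics/crop1.png

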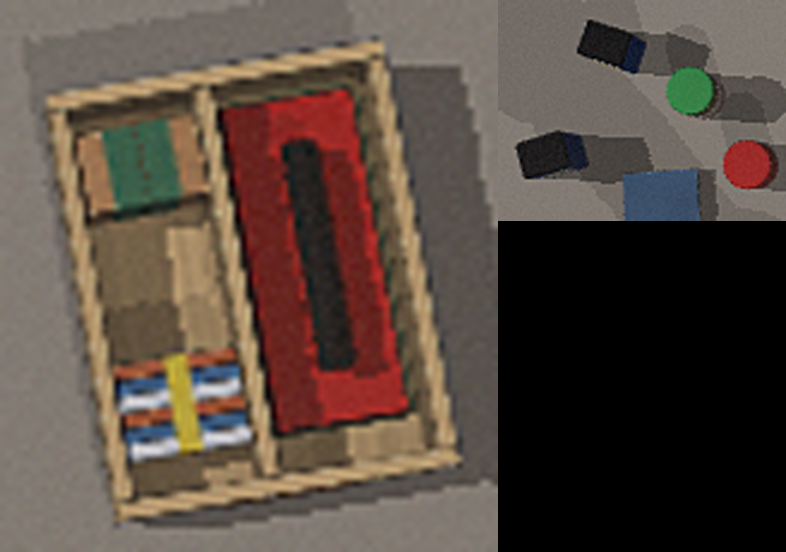

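Candidates (top view): can A at (230,271) is 610 mm from the base, and can B at (191,340) is 525 mm. The crop shows both as black-lidded blue cans, so A, being farthest, is the one meant. The jar is the green lid at (282,300), not the red one. Crop corners of the tray rim: (47,100), (382,42), (460,458), (118,520).

```bash
cat > m2.py <<'E'
from h import *
f=np.load('top.npy',allow_pickle=True).item()
w=lambda u,v,z: ray(f,262+(u+.5)/6-.5,130+(v+.5)/6-.5,z)[:2]*1000
C=np.array([w(*p,.06) for p in((47,100),(382,42),(460,458),(118,520))])
print(C.round(1)); print('sides',[np.linalg.norm(C[i]-C[(i+1)%4]).round(1) for i in range(4)])
# lane x: tile -> carton : corner 2->1 , 3->0
ex=(C[1]-C[2])+(C[0]-C[3]);yaw=np.arctan2(ex[1],ex[0]);ex/=np.linalg.norm(ex);ey=np.array([-ex[1],ex[0]])
ctr=C.mean(0); lane=ctr+ey*(179/2-9-34); print('yaw',yaw,'ctr',ctr,'lane',lane)
loc=lambda p:((np.array(p)-lane)@ex).round(1)*1 , ((np.array(p)-lane)@ey).round(1)*1
for n,P,z in(('tile',((118,375),(234,350),(252,442),(134,460)),.057),('carton',((77,135),(195,118),(208,195),(90,220)),.056)):
    for p in P: q=w(*p,z)-lane; print(n,(q@ex).round(1),(q@ey).round(1))
for p in((210,88),(258,478),(205,95),(120,492)): q=w(*p,.06)-lane;print(p,(q@ex).round(1),(q@ey).round(1))
E
python3 m2.py
```

```text
[[ 646.8 -111. ]
 [ 682.5 -286.3]
 [ 465.  -329.6]
 [ 428.2 -153.4]]
sides [np.float64(178.9), np.float64(221.8), np.float64(179.9), np.float64(222.7)]
yaw 0.19383636545457741 ctr [ 555.61557166 -220.09263342] lane [ 546.65851739 -174.46346316]Traceback (most recent call last):
  File "m2.py", line 9, in <module>
    loc=lambda p:((np.array(p)-lane)@ex).round(1)*1 , ((np.array(p)-lane)@ey).round(1)*1
                                                                 ^
NameError: name 'p' is not defined. Did you mean: 'np'?
```

```bash
sed -i '/^loc/d' m2.py; python3 m2.py
```

```text
[[ 646.8 -111. ]
 [ 682.5 -286.3]
 [ 465.  -329.6]
 [ 428.2 -153.4]]
sides [np.float64(178.9), np.float64(221.8), np.float64(179.9), np.float64(222.7)]
yaw 0.19383636545457741 ctr [ 555.61557166 -220.09263342] lane [ 546.65851739 -174.46346316]
tile -38.1 30.6
tile -35.2 -31.2
tile -83.9 -32.1
tile -83.0 29.9
carton 90.1 30.4
carton 88.8 -32.4
carton 47.4 -32.0
carton 44.6 31.2
(210, 88) 102.6 -42.5
(258, 478) -102.9 -31.6
(205, 95) 99.3 -39.3
(120, 492) -98.2 40.0
```

The measurements fit: tray sides 179 x 222 against 179 x 226 given, and the tile and carton footprints and end gaps are in range. Next I go above the lane with the fingers shut.

Request:
arm_command --commands '[[[35,-25,0],0.058,1],[[35,-25,0],0.058,1],[[35,-25,0],0.058,1],[[35,-25,0],0.058,1],[[35,-25,0],0.058,1],[[35,-25,0],0.058,1],[[35,-25,0],0.058,1],[[35,-25,0],0.055,1],[[8,-41,0],0,1],[[8,-41,0],0,1],[[8,-41,0],0,1],[[8,-41,0],0,1],[[8,-41,0],0,1],[[8,-41,0],0,1],[[8,-41,0],0,1],[[8,-41,0],0,1],[[8,-41,0],0,1],[[8,-41,0],0,1],[[8,-41,0],0,1],[[8,-41,0],0,1]]' --newtons 40

```text
clock: 2.1
position: [0.5413, -0.091, 0.2312]
tool_rot: [3.142, -0.0, -2.948]
force: [0.9, 0.1, -0.4]
grip_width: -0.0002
finger_force: 0.0
```

Request:
arm_command --commands '[[[5,-41,0],0,1],[[5,-41,0],0,1],[[0,0,-40],0,1],[[0,0,-40],0,1],[[0,0,-40],0,1],[[0,0,-25],0,1],[[0,0,0],0,1]]'

```text
clock: 2.8
position: [0.5494, -0.1707, 0.0831]
tool_rot: [3.139, -0.005, -2.948]
force: [-0.2, -0.0, 1.3]
grip_width: 0.0
finger_force: 0.0
```

```bash
python3 - <<'E'
from h import *
f=cam('top');g=cam('scene')
a=cv2.resize(f['image'][130:230,255:355],None,fx=4,fy=6,interpolation=cv2.INTER_CUBIC)
b=cv2.resize(g['image'][150:240,175:275],None,fx=4,fy=600/90,interpolation=cv2.INTER_CUBIC)
save(np.hstack([a,b]),'lane1.png');print(bot.observe()['position'],proj(f,bot.observe()['position']))
E
```

```text
[ 0.55150811 -0.17138162  0.08676789] [288.36828379 175.87530639]
```

View pics/lane1.png

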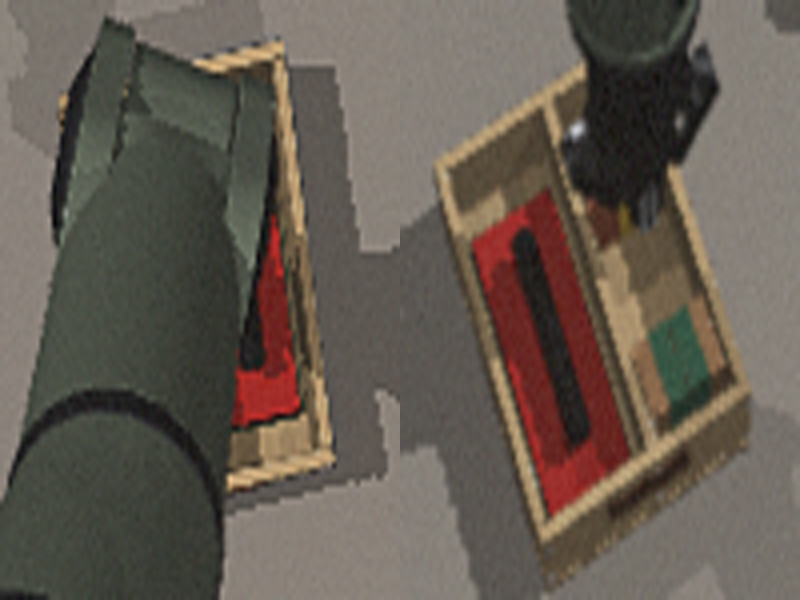

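The fingers (scene crop about (650,210)) hang over the gap between the tile pack and the carton. Lowering.

Request:
arm_command --commands '[[[0,-2,-25],0,1],[[0,0,-25],0,1],[[0,0,-15],0,1],[[0,0,0],0,1],[[0,0,0],0,1]]'

```text
clock: 3.4
position: [0.552, -0.1735, 0.0225]
tool_rot: [-3.141, 0.001, -2.948]
force: [0.2, -1.5, -0.4]
grip_width: -0.0
finger_force: 0.0
```

Request:
arm_command --commands '[[[-9.8,-1.9,0],0,1],[[-9.8,-1.9,0],0,1],[[-4.9,-1,0],0,1],[[-4.9,-1,0],0,1],[[-4.9,-1,0],0,1],[[-4.9,-1,0],0,1],[[-2,-0.4,0],0,1],[[0,0,0],0,1]]'

```text
clock: 4.2
position: [0.5097, -0.1816, 0.0212]
tool_rot: [3.141, -0.001, -2.949]
force: [0.2, 0.3, -0.5]
grip_width: 0.0
finger_force: 0.0
```

Request:
arm_command --commands '[[[-2,-0.4,0],0,1],[[-2,-0.4,0],0,1],[[0,0,0],0,1]]'

```text
clock: 4.5
position: [0.5058, -0.1823, 0.0212]
tool_rot: [3.141, -0.001, -2.949]
force: [0.7, -0.5, -0.0]
grip_width: -0.0001
finger_force: 0.1
```

Request:
arm_command --commands '[[[-1,-0.2,0],0,1],[[-1,-0.2,0],0,1],[[0,0,0],0,1]]'

```text
clock: 4.8
position: [0.505, -0.1825, 0.0214]
tool_rot: [-3.141, 0.001, -2.948]
force: [5.8, 1.4, -3.1]
grip_width: 0.0001
finger_force: 3.1
```

Request:
arm_command --commands '[[[-1,-0.2,0],0,1],[[-1,-0.2,0],0,1],[[0,0,0],0,1]]'

```text
clock: 5.1
position: [0.5051, -0.1825, 0.0217]
tool_rot: [-3.14, 0.005, -2.947]
force: [16.3, 3.1, -7.4]
grip_width: 0.0004
finger_force: 8.1
```

The pack has met the end wall, 0.5 mm from the predicted spot. Next I feel the side walls to centre y.

Request:
arm_command --commands '[[[14,2.8,0],0,1],[[14,2.8,0],0,1],[[12,2.4,0],0,1],[[-1.5,7.8,0],0,1],[[-1.5,7.8,0],0,1],[[-0.2,1,0],0,1],[[0,0,0],0,1]]'

```text
clock: 5.8
position: [0.5385, -0.1582, 0.0214]
tool_rot: [3.141, -0.0, -2.948]
force: [0.2, 0.2, -0.1]
grip_width: 0.0001
finger_force: 0.0
```

Request:
arm_command --commands '[[[-0.2,1,0],0,1],[[-0.2,1,0],0,1],[[0,0,0],0,1]]'

```text
clock: 6.1
position: [0.5386, -0.1569, 0.0214]
tool_rot: [-3.141, 0.0, -2.949]
force: [-0.8, -2.2, 2.2]
grip_width: -0.0001
finger_force: 1.3
```

Request:
arm_command --commands '[[[-0.2,1,0],0,1],[[-0.2,1,0],0,1],[[0,0,0],0,1]]'

```text
clock: 6.4
position: [0.5386, -0.1559, 0.0217]
tool_rot: [-3.14, 0.001, -2.95]
force: [0.2, -9.9, 5.1]
grip_width: 0.0002
finger_force: 4.2
```

Request:
arm_command --commands '[[[2.3,-11.8,0],0,1],[[2.3,-11.8,0],0,1],[[2.3,-11.8,0],0,1],[[0.4,-2,0],0,1],[[0,0,0],0,1]]'

```text
clock: 6.9
position: [0.5455, -0.1928, 0.0213]
tool_rot: [3.141, 0.0, -2.95]
force: [-1.4, -1.0, 4.5]
grip_width: -0.0002
finger_force: 1.7
```

Request:
arm_command --commands '[[[0.2,-1,0],0,1],[[0.2,-1,0],0,1],[[0,0,0],0,1]]'

```text
clock: 7.2
position: [0.5455, -0.1931, 0.0212]
tool_rot: [3.14, -0.001, -2.948]
force: [-3.5, 7.5, 7.6]
grip_width: -0.0002
finger_force: 5.2
```

Request:
arm_command --commands '[[[0.2,-1,0],0,1],[[0,0,0],0,1]]'

```text
clock: 7.4
position: [0.5455, -0.1932, 0.0212]
tool_rot: [3.139, -0.001, -2.947]
force: [-5.6, 11.3, 10.8]
grip_width: 0.0003
finger_force: 7.5
```

Lane centre is y-consistent to 0.4 mm. Next I push the carton.

Request:
arm_command --commands '[[[-2,10.5,0],0,1],[[-1.8,10,0],0,1],[[9.8,1.9,0],0,1],[[9.8,1.9,0],0,1],[[9.8,1.9,0],0,1],[[4.9,1,0],0,1],[[4.9,1,0],0,1],[[4.9,1,0],0,1],[[2.9,0.6,0],0,1],[[2.9,0.6,0],0,1],[[0,0,0],0,1]]'

```text
clock: 8.5
position: [0.5925, -0.1645, 0.0213]
tool_rot: [-3.142, 0.0, -2.948]
force: [0.4, -0.2, 0.1]
grip_width: -0.0
finger_force: 0.0
```

Request:
arm_command --commands '[[[1.5,0.3,0],0,1],[[1.5,0.3,0],0,1],[[0,0,0],0,1]]'

```text
clock: 8.8
position: [0.5954, -0.1639, 0.0213]
tool_rot: [-3.142, 0.0, -2.948]
force: [0.8, -0.2, -0.2]
grip_width: 0.0002
finger_force: 0.0
```

Request:
arm_command --commands '[[[1.5,0.3,0],0,1],[[1,0.2,0],0,1],[[0,0,0],0,1]]'

```text
clock: 9.1
position: [0.5971, -0.1636, 0.0212]
tool_rot: [3.141, -0.001, -2.949]
force: [-5.3, 0.2, 3.8]
grip_width: 0.0002
finger_force: 2.8
```

Both ends are found: contacts at -43 and +51 along the lane, as the given sizes predict. On to the jar.

Request:
arm_command --commands '[[[-6,-1.2,0],0,1],[[0,0,30],0,1],[[0,0,40],0,1],[[0,0,40],0,-1],[[0,0,40],0,-1],[[-12.2,40.4,0],0,-1],[[-12.2,40.4,0],0,-1],[[-12.2,40.4,0],0,-1],[[-12.2,40.4,0],0,-1],[[-12.2,40.4,0],0,-1],[[-12.2,40.4,0],0,-1],[[-12.2,40.4,0],0,-1],[[-12.2,40.4,0],0,-1],[[0,0,0],0,-1],[[0,0,0],0,-1]]'

```text
clock: 10.6
position: [0.4939, 0.1592, 0.1714]
tool_rot: [3.142, 0.0, -2.946]
force: [0.1, -1.4, 0.1]
grip_width: 0.0857
finger_force: 0.0
```

```bash
python3 - <<'E'
from h import *
f=cam('top');g=cam('scene');p=bot.observe()['position'];print(p)
a=cv2.resize(g['image'][90:190,260:393],(800,600),interpolation=cv2.INTER_CUBIC)
for q,c in((p,(255,0,0)),([.495,.1585,.1],(255,255,0))):
    u,v=(proj(g,q)-[260,90]+.5)*6;cv2.circle(a,(int(u),int(v)),4,c,-1)
save(a,'jar1.png')
E
```

```text
[0.49438966 0.157539   0.17136695]
```

View pics/jar1.png

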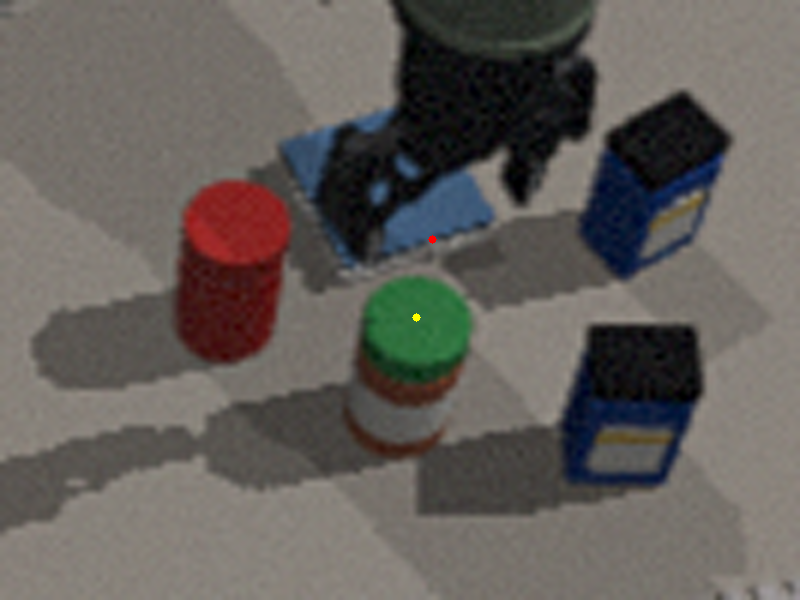

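The yellow point sits at the jar lid's centre (417,318), and the fingers hang on either side above it. Lowering and gripping.

Request:
arm_command --commands '[[[0.5,0.5,-35],0,-1],[[0,0,-35],0,-1],[[0,0,-25],0,-1],[[0,0,-18],0,-1],[[0,0,0],0,-1],[[0,0,0],0,1],[[0,0,0],0,1],[[0,0,0],0,1],[[0,0,0],0,1],[[0,0,0],0,1],[[0,0,0],0,1]]' --newtons 45

```text
clock: 11.8
position: [0.4954, 0.1589, 0.0596]
tool_rot: [-3.142, 0.002, -2.949]
force: [-1.6, -2.9, 8.6]
grip_width: 0.0591
finger_force: 48.2
```

Request:
arm_command --commands '[[[0,0,15],0,1],[[0,0,30],0,1],[[0,0,40],0,1],[[0,0,35],0,1],[[3.5,-37.4,0],0,1],[[3.5,-37.4,0],0,1],[[3.5,-37.4,0],0,1],[[3.5,-37.4,0],0,1],[[3.5,-37.4,0],0,1],[[3.5,-37.4,0],0,1],[[3.5,-37.4,0],0,1],[[3.5,-37.4,0],0,1],[[3.5,-37.4,0],0,1],[[0,0,-20],0,1],[[0,0,-20],0,1],[[0,0,0],0,1],[[0,0,0],0,1]]'

```text
clock: 13.5
position: [0.5261, -0.1774, 0.139]
tool_rot: [3.142, -0.0, -2.948]
force: [1.4, -0.1, -3.5]
grip_width: 0.0593
finger_force: 50.6
```

```bash
python3 - <<'E'
from h import *
g=cam('scene');s=bot.observe();p=s['position'];print(p,s['tool_rot'],s['grip_width'],s['force'])
a=cv2.resize(g['image'][130:245,175:328],(800,600),interpolation=cv2.INTER_CUBIC);k=800/153
c,sn=np.cos(.194),np.sin(.194)
L=lambda x,y,z:[.5471+(x*c-y*sn)/1e3,-.174+(x*sn+y*c)/1e3,z]
zb=p[2]-.0596
th=np.linspace(0,6.28,60)
def dot(q,col):
    u,v=(proj(g,q)-[175,130]+.5)*k;cv2.circle(a,(int(u),int(v)),1,col,-1)
for t in th: dot([p[0]+.03*np.cos(t),p[1]+.03*np.sin(t),zb],(255,255,0))
for x in(-54,62):
    for y in np.linspace(-32,32,20): dot(L(x,y,.057),(0,255,255))
for x in np.linspace(-104,104,60):
    for y in(-34,34): dot(L(x,y,.06),(255,0,255))
save(a,'jar2.png')
E
```

```text
[ 0.52645687 -0.17746566  0.13937549] [-3.14120343e+00  8.78190584e-04 -2.94822821e+00] 0.05884740224733911 [ 0.35533901 -0.39508665 -4.64612102]
```

View pics/jar2.png

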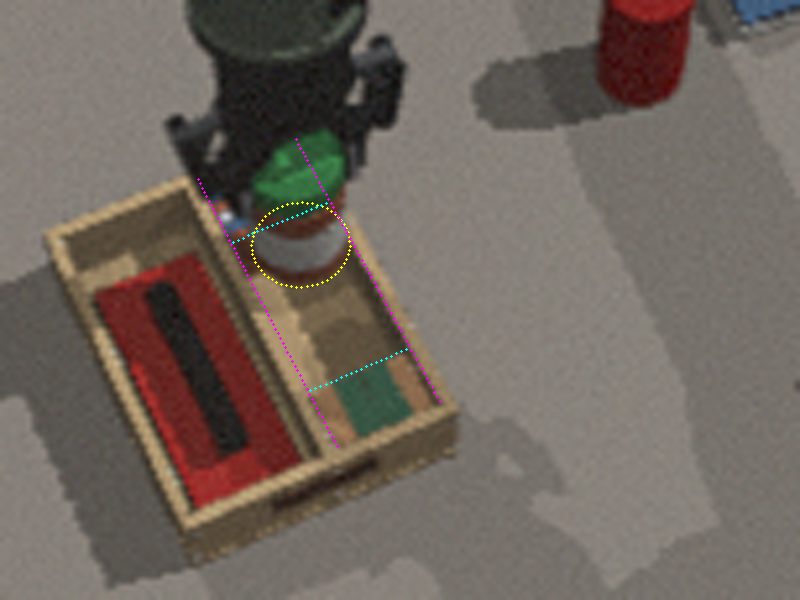

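The jar hangs over the gap and its bottom arc at (305,281) is some 3 mm toward the tiles of the predicted ellipse. I shift 4 mm toward the carton and lower.

Request:
arm_command --commands '[[[4,0.5,0],0,1],[[0,0,-25],0,1],[[0,0,-20],0,1],[[0,0,-12],0,1],[[0,0,-8],0,1],[[0,0,0],0,1]]'

```text
clock: 14.15
position: [0.5301, -0.1769, 0.073]
tool_rot: [3.141, -0.001, -2.948]
force: [-0.4, -0.1, -4.5]
grip_width: 0.059
finger_force: 50.9
```

Request:
arm_command --commands '[[[0,0,-2],0,1],[[0,0,-2],0,1],[[0,0,-1.5],0,1],[[0,0,0],0,1]]'

```text
clock: 14.55
position: [0.5302, -0.177, 0.0679]
tool_rot: [-3.141, 0.0, -2.948]
force: [-0.3, 0.9, -4.8]
grip_width: 0.059
finger_force: 50.9
```

Request:
arm_command --commands '[[[0,0,-1],0,1],[[0,0,-0.7],0,1],[[0,0,0],0,1]]'

```text
clock: 14.85
position: [0.5304, -0.177, 0.0676]
tool_rot: [-3.141, 0.001, -2.949]
force: [-7.8, 4.0, 24.7]
grip_width: 0.0592
finger_force: 53.8
```

Request:
arm_command --commands '[[[0,0,-0.7],0,1],[[0,0,0],0,1]]'

```text
clock: 15.05
position: [0.5305, -0.177, 0.0675]
tool_rot: [-3.141, 0.001, -2.949]
force: [-13.1, 5.6, 38.9]
grip_width: 0.0592
finger_force: 55.2
```

Request:
arm_command --commands '[[[0,0,1.6],0,1],[[0,0,0],0,0.2],[[0,0,0],0,-0.5],[[0,0,0],0,-1],[[0,0,0],0,-1],[[0,0,10],0,-1],[[0,0,30],0,-1],[[0,0,40],0,-1],[[0,0,40],0,-1]]'

```text
clock: 15.95
position: [0.5297, -0.177, 0.1889]
tool_rot: [3.141, -0.0, -2.949]
force: [0.2, 0.5, -0.7]
grip_width: 0.0851
finger_force: 0.0
```

Request:
arm_command --commands '[[[28,5.4,0],0,1],[[28.4,5.4,0],0,1],[[0,0,0],0,1],[[0,0,-40],0,1],[[0,0,-40],0,1],[[0,0,-35],0,1],[[0,0,-24],0,1],[[0,0,0],0,1],[[-4.9,-1,0],0,1],[[-4.9,-1,0],0,1],[[-2,-0.4,0],0,1],[[-2,-0.4,0],0,1],[[-2,-0.4,0],0,1],[[0,0,0],0,1]]'

```text
clock: 17.35
position: [0.5708, -0.1694, 0.0483]
tool_rot: [-3.141, 0.001, -2.948]
force: [2.1, 0.1, -0.3]
grip_width: 0.0004
finger_force: 0.0
```

Request:
arm_command --commands '[[[-1,-0.2,0],0,1],[[-1,-0.2,0],0,1],[[-1,-0.2,0],0,1],[[-1,-0.2,0],0,1],[[-1,-0.2,0],0,1],[[0,0,0],0,1]]'

```text
clock: 17.95
position: [0.5657, -0.1704, 0.0481]
tool_rot: [-3.141, 0.0, -2.948]
force: [2.7, 0.6, 0.5]
grip_width: -0.0
finger_force: 0.8
```

Request:
arm_command --commands '[[[4,0.8,0],0,1],[[0,0,30],0,1],[[0,0,40],0,1],[[0,0,40],0,1],[[0,0,12],0,-1],[[-1.7,40,0],-0.045,-1],[[-1.7,40,0],-0.045,-1],[[-1.7,40,0],-0.045,-1],[[-1.7,40,0],-0.045,-1],[[-1.7,40,0],-0.045,-1],[[-1.7,40,0],-0.045,-1],[[-1.7,40,0],-0.045,-1],[[-1.7,40,0],-0.045,-1],[[-1.7,40,0],-0.045,-1],[[-1.7,40,0],-0.045,-1],[[-1.7,40,0],-0.045,-1],[[0,0,0],0,-1]]'

```text
clock: 19.65
position: [0.5491, 0.2765, 0.1689]
tool_rot: [3.141, -0.002, 2.845]
force: [-0.6, -0.9, -1.3]
grip_width: 0.0853
finger_force: 0.0
```

```bash
python3 - <<'E'
from h import *
g=cam('scene');s=bot.observe();p=s['position'];print(p,s['tool_rot'])
a1=cv2.resize(g['image'][100:190,330:410],(400,450),interpolation=cv2.INTER_CUBIC)
for cx,col in((.551,(255,255,0)),):
  an=np.radians(72.5);d=np.array([np.cos(an),np.sin(an)]);n=np.array([d[1],-d[0]])
  for z in(.1,0):
    P=[np.array([*(np.array([cx,.27])+d*i*.03+n*j*.023),z]) for i,j in((1,1),(1,-1),(-1,-1),(-1,1))]
    u=[((proj(g,q)-[330,100]+.5)*5).astype(int) for q in P]; cv2.polylines(a1,[np.array(u)],True,col,1)
a2=cv2.resize(g['image'][140:230,185:265],(400,450),interpolation=cv2.INTER_CUBIC)
save(np.hstack([a1,a2]),'can1.png')
E
```

```text
[0.54976394 0.27308848 0.16892092] [-3.14076006e+00 -1.43410742e-03  2.84389277e+00]
```

View pics/can1.png

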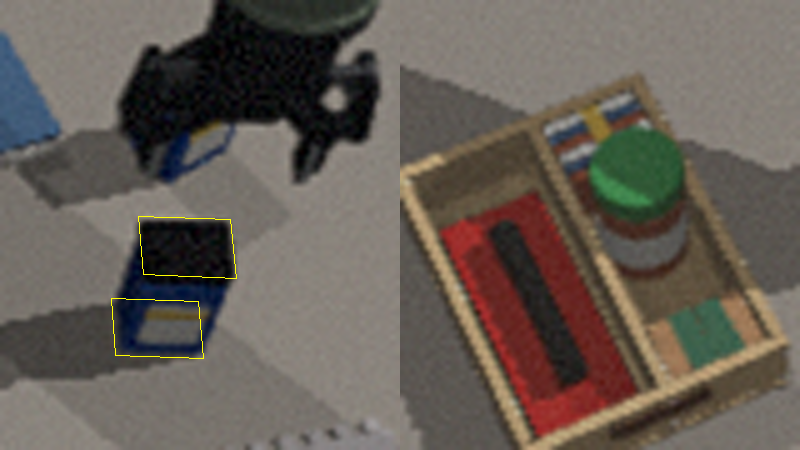

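Left crop: the predicted lid outline (139-236, 217-278) fits the black lid, but the predicted base looks some px left of the real one. Right crop: the jar stands upright against the tiles. I check the can's base numerically.

```bash
python3 - <<'E'
from h import *
g=np.load('scene.npy',allow_pickle=True).item();I=g['image'].astype(int)
for v in range(140,176,2): print(v,' '.join('%3d,%3d'%(I[v,u,0],I[v,u,2]) for u in range(348,382,2)))
E
```

```text
140 114,103 114,103 113,103 120,107 115,105 117,105 115,102 113,103 111,101 116,106 113,100 113,105 116,108 115,103 115,104 116,103 112,100
142 116,106 113,101 115,107 108, 97 116,103 114,105 119,110 120,108 119,109 119,109 118,108 115,104 117,107 116,103 118,108 113,101 117,103
144 116,103 114,100 111,103 109, 99 118,109  48, 44  24, 29  39, 36  33, 28  32, 27  36, 30  52, 48  53, 47  45, 41 110, 99 114,105 115,104
146 111,100 114,106 117,107 114,104 119,107  22, 24  27, 30  16, 16  19, 23  17, 15   8,  9  14, 15   9, 14  19, 17 106, 96 113,102 113, 99
148 115,105 114,103 112,100 117,105 100, 96  16, 27  20, 26  24, 28  16, 22  19, 24  23, 21  18, 16  24, 23  15, 20  75, 69 114,102 113,103
150 117,109 116,102 114,104 117,106  62, 65   6, 19  20, 25  20, 15  22, 21  25, 27  22, 24  17, 17  14,  9  13, 14  62, 58 119,109 117,105
152 113,102 119,109 118,106 121,110  20, 51   9, 30  20, 19  17, 16  26, 27  16, 14  16, 16  26, 31  19, 19  22, 22  46, 42 121,110 113,103
154 115,105 118,105 114,103  96, 91  11, 44  11, 29  25, 24  10,  5  22, 27   8,  5  21, 18  20, 22  19, 10  16, 16  34,
[... 719 characters left out ...]

166  85, 78  88, 79  89, 80  16, 46   5, 51  81, 79  92, 86  84, 80  84, 78  86, 82  90, 85  27, 53  82, 89 120,107 114,100 116,104 112,100
168  84, 79  87, 79  80, 70  15, 44   2, 47  49, 68  72, 78  66, 73  67, 80  65, 72  66, 73  17, 51 115,108 113,101 120,109 122,110 113,101
170  87, 79  85, 76  86, 77  58, 61  47, 57  33, 55  33, 56  34, 58  29, 54  30, 54  30, 62  65, 81 118,107 115,104 116,106 126,110 117,106
172  89, 82  88, 80  82, 75  80, 72  73, 66  63, 57  69, 62  75, 70 110, 99 117,104 118,106 119,105 117,106 114,103 111,100 113,104 117,109
174  83, 73  87, 82  92, 83 130,116 134,121 116,103 117,105 119,108 118,107 114,104 112,101 119,108 114,103 116,103 115,105 118,107 118,106
```

The base corners at (353,171) and (370,171) match the prediction, so the estimate holds. Descending and gripping.

Request:
arm_command --commands '[[[1,-2.5,-10],0,-1],[[0,0,-35],0,-1],[[0,0,-30],0,-1],[[0,0,-20],0,-1],[[0,0,-14],0,-1],[[0,0,0],0,-1],[[0,0,0],0,1],[[0,0,0],0,1],[[0,0,0],0,1],[[0,0,0],0,1],[[0,0,0],0,1],[[0,0,0],0,1]]' --newtons 45

```text
clock: 20.9
position: [0.5527, 0.268, 0.0622]
tool_rot: [3.14, 0.001, 2.84]
force: [0.7, -0.8, 6.8]
grip_width: 0.0598
finger_force: 48.5
```

Request:
arm_command --commands '[[[0,0,15],0,1],[[0,0,30],0,1],[[0,0,40],0,1],[[0,0,40],0,1],[[2.5,-36.3,0],0.0413,1],[[2.5,-36.3,0],0.0413,1],[[2.5,-36.3,0],0.0413,1],[[2.5,-36.3,0],0.0413,1],[[2.5,-36.3,0],0.0413,1],[[2.5,-36.3,0],0.0413,1],[[2.5,-36.3,0],0.0413,1],[[2.5,-36.3,0],0.0413,1],[[2.5,-36.3,0],0.0413,1],[[2.5,-36.3,0],0.0413,1],[[2.5,-36.3,0],0.0413,1],[[2.5,-36.3,0],0.0413,1],[[0,0,0],0,1],[[0,0,0],0,1]]'

```text
clock: 22.7
position: [0.5817, -0.1685, 0.1869]
tool_rot: [-3.141, 0.0, -2.95]
force: [1.1, 1.0, -2.2]
grip_width: 0.0594
finger_force: 50.5
```

```bash
cat > ov.py <<'E'
from h import *
import sys
g=cam('scene');s=bot.observe();p=s['position'];print(p,s['tool_rot'],s['grip_width'],s['force'])
c,sn=np.cos(.194),np.sin(.194)
L=lambda x,y,z:[.5471+(x*c-y*sn)/1e3,-.174+(x*sn+y*c)/1e3,z]
d=p[:2]-[.5471,-.174];lx,ly=(d[0]*c+d[1]*sn)*1e3,(-d[0]*sn+d[1]*c)*1e3;print('lane',lx,ly)
x0,y0,w,h=180,110,150,112;k=800/w
a=cv2.resize(g['image'][y0:y0+h,x0:x0+w],None,fx=k,fy=k,interpolation=cv2.INTER_CUBIC)
def poly(P,col,close=True):
    cv2.polylines(a,[np.array([((proj(g,q)-[x0,y0]+.5)*k).astype(int) for q in P])],close,col,1)
zb=p[2]-.0622
box=lambda cx,cy,hx,hy,z:[L(cx+i*hx,cy+j*hy,z) for i,j in((1,1),(1,-1),(-1,-1),(-1,1))]
poly(box(lx,ly,23,30,zb),(255,255,0));poly(box(83,0,21,32,.056),(0,255,255))
poly([L(-22+30*np.cos(t),30*np.sin(t),.108) for t in np.linspace(0,6.28,40)],(0,255,255))
poly(box(0,0,104,34,.06),(255,0,255))
save(a,sys.argv[1])
E
python3 ov.py can2.png
```

```text
[ 0.58191947 -0.16730469  0.18672253] [ 3.14139696e+00  4.60725114e-04 -2.94827379e+00] 0.05923803957343528 [ 0.05108314  1.70253442 -3.09973635]
lane 35.457048740226725 -0.1429724343838482
```

View pics/can2.png

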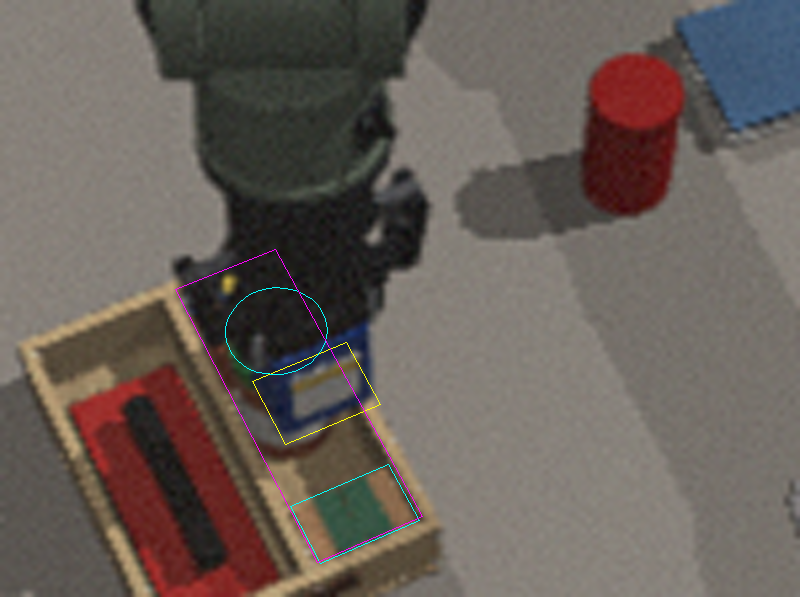

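The can's base front edge (283,432)-(372,398) lies about 3-5 mm toward the jar of the drawn one. I shift 3 mm toward the carton, lower partway beside the jar, and look again.

Request:
arm_command --commands '[[[3,0.6,0],0,1],[[0,0,-8],0,1],[[0,0,-8],0,1],[[0,0,-6],0,1],[[0,0,-6],0,1],[[0,0,-6],0,1],[[0,0,-8],0,1],[[0,0,-6],0,1],[[0,0,0],0,1]]'

```text
clock: 23.65
position: [0.5845, -0.167, 0.137]
tool_rot: [3.141, -0.001, -2.948]
force: [-0.1, -0.1, -4.1]
grip_width: 0.0593
finger_force: 50.3
```

```bash
python3 ov.py can3.png
```

```text
[ 0.58477617 -0.16710854  0.13755343] [ 3.14137921e+00 -6.99105294e-04 -2.94795631e+00] 0.059320912156342984 [-0.35735735 -0.34486432 -3.32470153]
lane 38.29797061541597 -0.5012352346178296
```

View pics/can3.png

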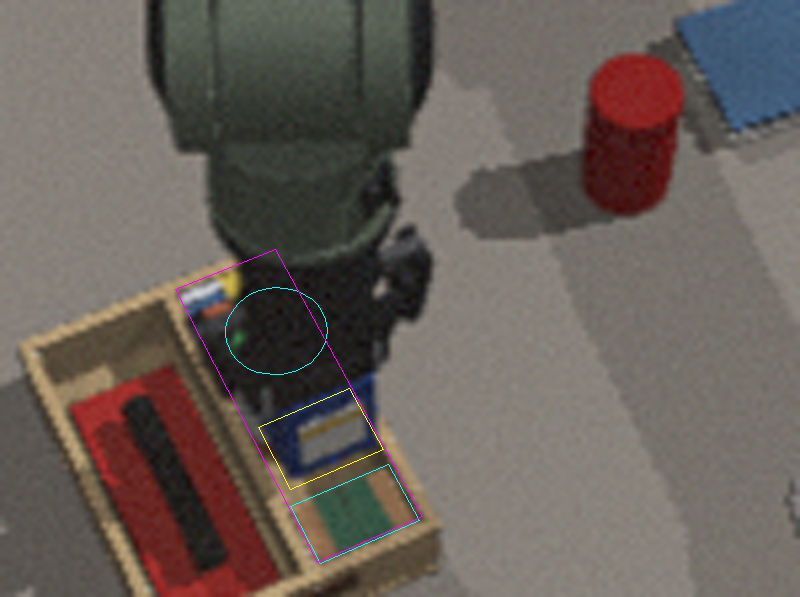

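The can is alongside the jar with no side force and its base lies clear of the carton (gap about 10 px at (330,470)). Lowering into the gap.

Request:
arm_command --commands '[[[0,0.5,-12],0,1],[[0,0,-12],0,1],[[0,0,-10],0,1],[[0,0,0],0,1]]'

```text
clock: 24.1
position: [0.5841, -0.1664, 0.1021]
tool_rot: [3.141, -0.003, -2.948]
force: [-0.6, -0.7, -2.6]
grip_width: 0.0594
finger_force: 50.3
```

Request:
arm_command --commands '[[[0,0,-10],0,1],[[0,0,-10],0,1],[[0,0,-7],0,1],[[0,0,-3],0,1],[[0,0,0],0,1]]'

```text
clock: 24.6
position: [0.5848, -0.1666, 0.0735]
tool_rot: [3.141, -0.001, -2.948]
force: [0.6, 0.2, -2.7]
grip_width: 0.0596
finger_force: 50.4
```

Request:
arm_command --commands '[[[0,0,-1.5],0,1],[[0,0,-1],0,1],[[0,0,0],0,1]]'

```text
clock: 24.9
position: [0.5851, -0.1666, 0.0716]
tool_rot: [-3.141, 0.0, -2.948]
force: [0.0, -0.2, -2.6]
grip_width: 0.0598
finger_force: 50.4
```

Request:
arm_command --commands '[[[0,0,-1],0,1],[[0,0,-0.5],0,1],[[0,0,0],0,1]]'

```text
clock: 25.2
position: [0.5851, -0.1666, 0.0702]
tool_rot: [-3.142, 0.0, -2.948]
force: [-1.0, 1.0, 2.5]
grip_width: 0.0593
finger_force: 50.8
```

Request:
arm_command --commands '[[[0,0,-0.5],0,1],[[0,0,0],0,1]]'

```text
clock: 25.4
position: [0.5852, -0.1666, 0.0702]
tool_rot: [-3.141, 0.001, -2.948]
force: [-3.5, 2.2, 10.9]
grip_width: 0.0592
finger_force: 51.9
```

Touchdown at the predicted 70.2 mm. Now releasing and retreating.

Request:
arm_command --commands '[[[0,0,0.4],0,1],[[0,0,0],0,0.2],[[0,0,0],0,-0.5],[[0,0,0],0,-1],[[0,0,0],0,-1],[[0,0,10],0,-1],[[0,0,30],0,-1],[[0,0,40],0,-1],[[0,0,40],0,-1],[[-10,40,0],0,-1],[[-10,40,0],0,-1],[[-10,40,0],0,-1],[[-10,40,0],0,-1],[[-10,40,0],0,-1],[[-10,40,0],0,-1],[[0,0,0],0,-1],[[0,0,0],0,-1]]'

```text
clock: 27.1
position: [0.525, 0.0741, 0.1906]
tool_rot: [-3.142, 0.001, -2.946]
force: [0.1, -0.9, 0.4]
grip_width: 0.0854
finger_force: 0.0
```

```bash
python3 - <<'E'
from h import *
f=cam('top');g=cam('scene')
a=cv2.resize(f['image'][130:230,255:355],(400,600),interpolation=cv2.INTER_CUBIC)
a=cv2.resize(f['image'][130:230,255:345],(400,444),interpolation=cv2.INTER_CUBIC)
b=cv2.resize(g['image'][140:240,185:275],(400,444),interpolation=cv2.INTER_CUBIC)
save(np.hstack([a,b]),'end.png');print(bot.observe()['position'],bot.observe()['clock'])
E
```

```text
[0.52527916 0.07237977 0.19028793] 27.2
```

View pics/end.png

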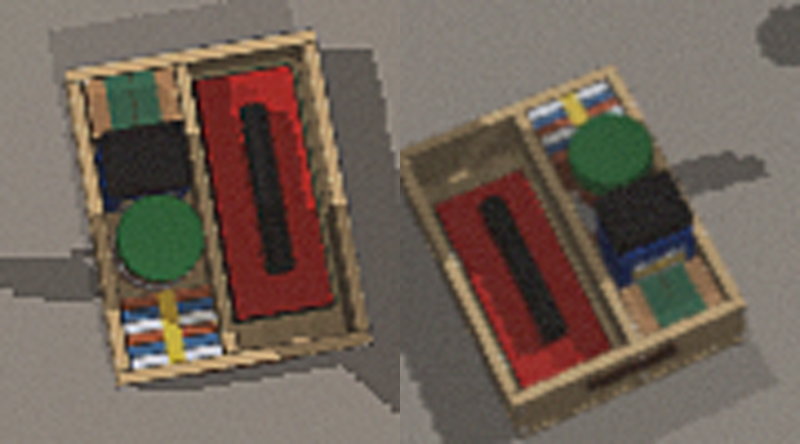

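Both views show the row tile pack, jar (160,237), can (145,165), carton (133,98), all upright in the lane. The arm is well clear, so I hand in.

```bash
python3 -c "
from workcell import ticket
print(ticket.job_done())"
```

```text
the job is handed in; nothing more can be done
None
```

I handed the job in at about 27 s: the tile pack, jar, blue can and carton stand upright in a row in the lane, and the trowel, bucket, loose tiles and look-alikes were left alone; no verdict came back.

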